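# Press a straw-inlay panel under the jig cover

### The arm

A 7-joint arm with a two-finger parallel gripper is mounted at the origin on the work surface. World frame = base frame: x ahead of the robot, y to its left, z up, the work surface at z = 0. Lengths are in mm, angles in rad, forces in N, time in s.
With the tool pointing down it reaches from about 400 to 875 mm from the base axis. Payload 4.4 kg.
Tool frame: the origin (TCP) lies midway between the tips of the shut fingers; the grasp point (between the pads) lies 19 mm behind it (ctrl.grip_point_offset is the distance from the TCP to the grasp point, in mm); z points along the fingers, y is the line along which they close (so a half turn about z gives the same grasp; the last joint's range is limited). The gripper opens to 85 mm and grips with 20 to 120 N. Pads are 22 mm wide; open, the fingers measure 114 mm over their backs; the gripper's body (76 mm by 85 mm) begins 54 mm behind the grasp point. The pads swing forward as they close: fully open they stand 13 mm farther back than shut.
Start: joints at [1.28, 0.628, 0.038, 1.517, -0.027, 0.996, -0.02], TCP at [144.92, -633.653, 231.313] pointing down, gripper open.
Joint ranges: [-3.06, 3.06], [-0.37, 2.12], [-1.25, 1.32], [0.18, 2.47], [-1.1, 4.24], [0.23, 1.98], [-2.94, 2.94]. Speed limits (rad/s): [2.57, 2.57, 3.14, 3.14, 3.14, 3.14, 3.14].

### API

Orientations are given as [roll, pitch, yaw] about the fixed x, y, z axes, in that order (R = Rz(yaw) Ry(pitch) Rx(roll)).
In Python, from cell import ctrl, cams, finish_job gives the robot as it stands (ctrl), with the cameras (cams) and the job as plain functions.
- The arm moves only by the shell command python3 nudge.py, which reads ROWS from standard input. ROWS is a JSON list of rows, 1 to 12 of them, each written [[dx, dy, dz], [rx, ry, rz], opening]: dx, dy, dz in fractions of the full range, 1 being 0.6 m, then a rotation vector rx, ry, rz in normalised numbers (1 is 120 degrees), then the finger opening in mm; each row shifts and turns the commanded pose from where the row before left it, along the tool's axes as they then stand; what a row does not reach is not made up. A row lasts 1/10 s, in which the tool goes at most 50 mm and 0.15 rad, less where a joint would pass 70% of its speed; a pose out of reach is approached as far as the arm can. The fingers move at their own pace and stop on an object; the grip force is fixed at half the most. Time passes only in rows, so rows that do not move let the fingers close. It prints the time, the measured TCP pose, the force, the opening and the grip force at its end. A shift or turn number past 1, either way, is cut back to 1. Input that does not fit is refused with a message, and nothing moves.
- ctrl.read_state(): the state, without advancing time (a new reading comes with each control period).
- cams.get_image(name): name is "scene" or "side" or "wrist"; returns the picture (480x640x3 uint8, blue, green, red); there is no depth.
- cams.calibration(name): a dict with "fx", "fy", "cx", "cy" (pixels), "rvec" (rotation vector, rad) and "tvec" (3), from world to camera coordinates, as OpenCV has them; the wrist camera has in their place "hand_eye" (4x4, takes a point from camera to tool coordinates, whose origin is the TCP and whose axes are the flange's). Camera axes: x right, y down, z forward; pixel columns grow to the right and rows downward; lengths in mm; the calibration is good to about 2 mm. A picture is of the moment at which its call begins: read the wrist's pose just before it. calibration takes no time and is no camera call.
- finish_job(): hands the job in; it is judged then, once.
The state is a dict: "clock": time; "qpos": joint angles; "qd": joint speeds; "tau": joint torques, N m; "eef_pos": TCP position; "tool_rot": TCP orientation; "force": force on the tool from outside, world axes, zero at the start; "torque": the same for the moment, N m; "width": finger opening in mm; "gripper_force": force on a finger pad.
Only numpy, scipy, OpenCV 4.12 (cv2) and the standard library are available. Lean on these libraries where they do the work, as an engineer would, in place of code of your own. Each camera call takes 0.05 s, during which the arm holds its last target. There are 200 camera calls.

### The job

Take the wooden cover by its red grip, bring it to the blue-bedded pressing jig and slide it, square to the jig, away from the open end and under the steel lip until it drops over the brass pin in the bed (the pin stands somewhere in the black slot and the cover hides it). Then press the cover down until the sprung bed is fully down, and finish while still gripping the cover and holding it pressed. Leave the other things on the bench where they are.

Things in the scene. Friction and masses are not known exactly. Their poses are not given: they have to be found in the camera images.
- jig: pressing jig, fixed to the bench: plywood base 230 (x) x 150 (y) x 20 mm, level, turned at most 0.35 rad; origin at the centre of its underside. +x points from the open end to the end with the steel lip. To load: set the cover down with its hole at x = -30 mm, y = 0, clear of the lip, then slide it to +x, riding on the pin, until the pin enters the hole.
- lip (a point): middle of the lip's near lower edge: 48 mm along the jig's +x, 72 mm above the bench. The lip is a flat steel plate, 6 mm thick, 104 mm wide, reaching 60 mm on to +x, on two posts 14 mm wide at y = -45 and 45 mm, which begin 50 mm beyond this point. A cover riding on the raised pin passes 6 mm below it.
- bed_top (a point): centre of the upper face of the jig's bed, a blue plate with straw strips, 170 (x) x 120 (y) x 12 mm, axes as the jig's, right over the jig's origin; 38 mm above the bench when up, 32 mm when fully down.
- slot (a point): middle of the black slot, same point as bed_top. A brass pin, 12 mm diameter, 8 mm high, with a tapered top (7 mm across), stands on the bed at y = 0 and somewhere from x = -12 to +12 mm of here: different each time, its place not reported, but visible from above until the cover hides it. It sinks with the bed and does not give sideways.
- bed (a joint): how far the bed is pressed down against its springs (m): 0 up, 0.006 fully down on its stop. It begins to sink at about 6 N total load (the cover's weight counts, and alone does not sink it) and is fully down at about 12 N. A cover riding on the pin sinks it just as a seated one does: only the cover's height tells them apart (8 mm).
- cover: wooden cover plate 140 (x) x 100 (y) x 20 mm, 0.27 to 0.41 kg, lying flat on the bench; origin at the centre of its underside, which is also the mouth of its blind hole (15 mm diameter, small chamfer, 14 mm deep, not visible from above). The same when turned half a turn.
- grip (a point): point on the cover's red upright grip, 46 mm above the underside, right over the hole. The grip is 64 mm long (the cover's x), 16 mm thick (y), and stands from 20 to 62 mm above the underside.
- glue_jar: bystander: small glue jar with red lid, 48 mm across, 62 mm high; origin at the centre of its underside
- tape_roll: bystander: yellow tape roll lying flat, 54 mm across, 24 mm high; origin at the centre of its underside
- sanding_block: bystander: grey sanding block 95 x 55 x 32 mm; origin at the centre of its underside
- burnisher: bystander: screwdriver-like hand tool lying flat at the side; origin at its underside
- brush_mug: bystander: white cup, 72 mm across, 85 mm high; origin at the centre of its underside
- water: bystander: water bottle, 64 mm across, 210 mm high; origin at the centre of its underside

How it is judged:
By the outcome, as a careful person would: the job done as asked, in the order asked, and still so for the second after the job is handed in, while the arm keeps its last pose, push and grip.
It also fails if it takes over 38 s, if anything falls off the work surface, if the arm or the gripper's body presses on something with over 40 N, if the wrist force passes 120 N, or if a joint passes its speed limit or range.

## Working session

There is one attempt and no reset: what is moved stays moved. The work goes in short steps, Python scripts to look and compute and a shell command to move; the robot and the scene stay as the last step left them, time stands still between calls to the robot, and variables do not carry over. Pictures are saved under pics/ and viewed, at most 10 in all, crops included, and the job is handed in when it is done.

```bash
ls; mkdir -p pics; python3 - <<'E'
from cell import ctrl, cams, finish_job
import cv2
s=ctrl.read_state();print(s)
for n in("scene","side"):
    cv2.imwrite(f"pics/{n}0.png",cams.get_image(n));print(n,cams.calibration(n))
print(cams.calibration("wrist"))
E
```

```text
cell.py
nudge.py
pics
{'clock': 0.0, 'qpos': array([ 1.28024526,  0.62931115,  0.03842663,  1.51836098, -0.02698996,
        0.9962632 , -0.02000261]), 'qd': array([-3.61075690e-04,  1.91362673e-03, -1.06372252e-03, -3.64996090e-04,
       -4.24788405e-04,  8.46429736e-05,  5.13019319e-05]), 'tau': array([ 5.86218903e-04, -5.63391852e+01,  1.22604668e+00, -1.93438947e+01,
        1.07987429e-02,  1.06688321e-02, -1.60874697e-05]), 'eef_pos': array([ 144.76116307, -633.05391654,  230.4137002 ]), 'tool_rot': array([-3.13976764e+00,  2.13262258e-05,  2.24766491e-01]), 'force': array([ 0.36586285, -0.13875183,  0.88547363]), 'torque': array([-0.04211117, -0.04425764,  0.01050635]), 'gripper_force': 0.0, 'width': 85.11112205685433}
scene {'fx': 498.10989991123677, 'fy': 498.10989991123677, 'cx': 318.3339925765211, 'cy': 227.35197497884258, 'rvec': array([ 2.2598571 ,  1.22583567, -0.40588999]), 'tvec': array([-330.76168666, -337.60392201, 1507.01378972])}
side {'fx': 510.3272162361109, 'fy': 510.3272162361109, 'cx': 318.73355030594064, 'cy': 231.56227619151773, 'rvec': array([ 0.91504304, -2.38147269,  1.21852763]), 'tvec': array([433.37873285, 286.59320266, 934.79423181])}
{'fx': 336.3014653039483, 'fy': 336.3014653039483, 'cx': 308.8762254814566, 'cy': 235.6235860923294, 'hand_eye': array([[ 4.25682319e-05, -9.60721436e-01, -2.77514541e-01,
         7.10504935e+01],
       [ 9.99999998e-01,  5.49754434e-05, -3.69272729e-05,
        -6.51510326e-01],
       [ 5.07333076e-05, -2.77514539e-01,  9.60721436e-01,
        -1.42867480e+02],
       [ 0.00000000e+00,  0.00000000e+00,  0.00000000e+00,
         1.00000000e+00]])}
```

View pics/scene0.png

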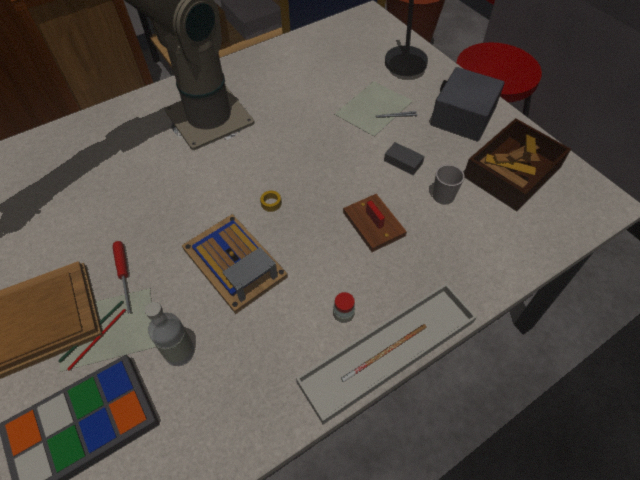

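View pics/side0.png

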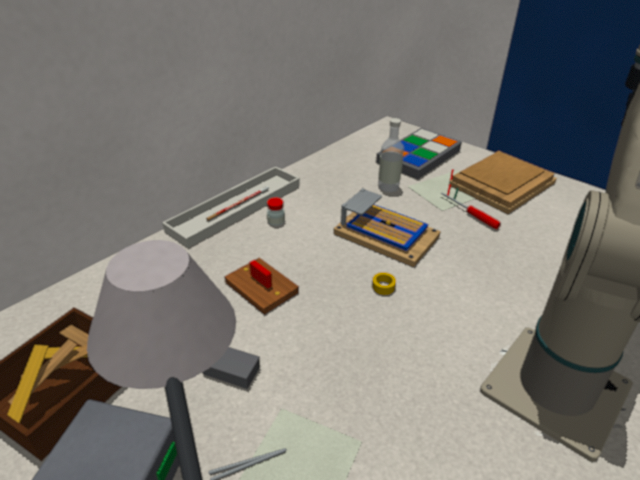

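Scene view: the jig is around (235,262) with the steel lip at (250,270). The cover is at (375,221) with its grip at (375,212), the tape at (271,200) and the jar at (344,306). Next I'll enlarge the jig and cover.

```bash
python3 - <<'E'
import cv2,numpy as np
im=cv2.imread("pics/scene0.png")
a=cv2.resize(im[210:312,178:290],None,fx=5,fy=5,interpolation=cv2.INTER_CUBIC)  
b=cv2.resize(im[190:254,340:410],None,fx=5,fy=5,interpolation=cv2.INTER_CUBIC)[:, :240] if 0 else cv2.resize(im[190:254,340:410],None,fx=3.4,fy=3.4,interpolation=cv2.INTER_CUBIC)
c=np.zeros((510,560+b.shape[1],3),np.uint8);c[:,:560]=a;c[:b.shape[0],560:]=b
c=np.clip(c*1.6,0,255).astype(np.uint8)
print(c.shape);cv2.imwrite("pics/c1.png",c)
E
```

```text
(510, 798, 3)
```

View pics/c1.png

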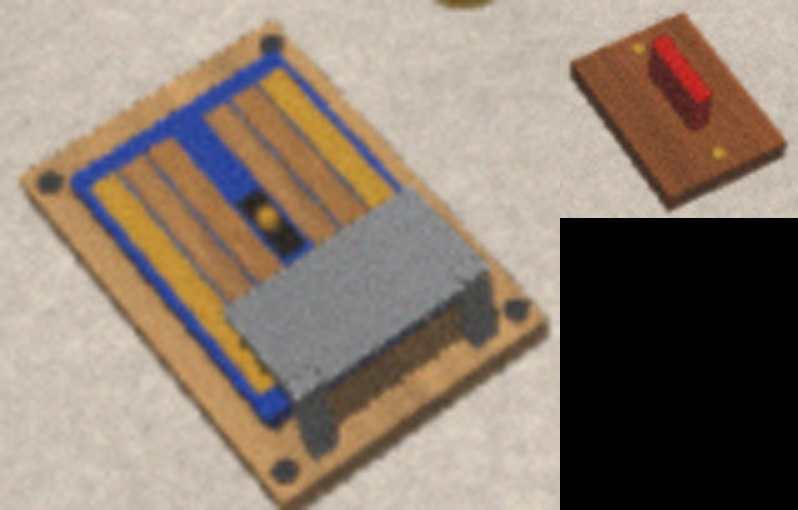

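The crop shows the jig's top-face corners at (20,180), (272,22), (548,322) and (283,498). The pin is at about (267,214) in the crop and the lip covers the lower right. The cover corners are at (571,65), (683,14), (785,148) and (668,204). I'll fit poses to these.

```bash
cat > h.py <<'E'
import numpy as np,cv2
from cell import ctrl, cams, finish_job
from scipy.optimize import least_squares
from scipy.spatial.transform import Rotation as R
def cam(n,s=None):
    c=cams.calibration(n);K=np.array([[c['fx'],0,c['cx']],[0,c['fy'],c['cy']],[0,0,1]])
    if n!='wrist': return K,np.array(c['rvec'],float),np.array(c['tvec'],float)
    T=np.eye(4);T[:3,:3]=R.from_euler('xyz',s['tool_rot']).as_matrix();T[:3,3]=s['eef_pos']
    W=np.linalg.inv(T@np.array(c['hand_eye']));return K,cv2.Rodrigues(W[:3,:3])[0].ravel(),W[:3,3]
def proj(C,P): return cv2.projectPoints(np.array(P,float),C[1],C[2],C[0],None)[0][:,0]
def onz(C,px,z):
    Rm=cv2.Rodrigues(C[1])[0];o=-Rm.T@C[2];d=Rm.T@np.linalg.inv(C[0])@np.array([*px,1.]);return o+d*(z-o[2])/d[2]
def place(p,P):
    P=np.array(P,float);c,s=np.cos(p[2]),np.sin(p[2])
    return np.c_[p[0]+c*P[:,0]-s*P[:,1],p[1]+s*P[:,0]+c*P[:,1],P[:,2]]
def fit(C,M,px,p0):
    r=least_squares(lambda p:(proj(C,place(p,M))-px).ravel(),p0,x_scale=[100,100,1]);return r.x,r.fun.reshape(-1,2).round(1).tolist()
E
python3 - <<'E'
from h import *
C=cam('scene')
cr=lambda L,f,o:(np.array(L,float)+.5)/f-.5+o
J=cr([[20,180],[272,22],[548,320],[283,498]],5,[178,210])
V=cr([[11,65],[123,14],[225,148],[108,203]],3.4,[340,190])
for n,px in(("jig",J),("cover",V)):
    W=np.array([onz(C,p,20) for p in px]);print(n,W.round(0).tolist(),np.linalg.norm(np.roll(W,-1,0)-W,axis=1).round(0))
pin=onz(C,cr([267,215],5,[178,210]),45);print("pin",pin)
# lens order: edge 0-1 is open end of the jig (short side)
for n,px,a,b in(("jig",J,115,75),("cover",V,70,50)):
    W=np.array([onz(C,p,20) for p in px]);m=W.mean(0);d=(W[2]+W[3]-W[0]-W[1]);y=np.arctan2(d[1],d[0])
    l=np.array([-np.sin(y),np.cos(y)]);sg=np.sign((W[1]-W[0])[:2]@l)
    M=[[-a,-sg*b,20],[-a,sg*b,20],[a,sg*b,20],[a,-sg*b,20]]
    p,r=fit(C,M,px,[m[0],m[1],y]);print(n,p,r)
    if n=='jig':
        c,s=np.cos(p[2]),np.sin(p[2]);d=pin[:2]-p[:2];print('pin in jig',c*d[0]+s*d[1],-s*d[0]+c*d[1])
E
```

```text
jig [[406.0, -263.0, 20.0], [387.0, -117.0, 20.0], [614.0, -89.0, 20.0], [628.0, -234.0, 20.0]] [148. 228. 146. 224.]
cover [[528.0, 128.0, 20.0], [534.0, 227.0, 20.0], [675.0, 214.0, 20.0], [667.0, 115.0, 20.0]] [100. 142.  99. 140.]
pin [ 506.38702394 -176.23166271   45.        ]
jig [ 5.08193624e+02 -1.75672944e+02  1.21665534e-01] [[-0.7, -0.7], [0.2, -0.9], [0.5, -0.5], [0.1, 1.6]]
pin in jig -1.861054528745612 -0.3353300007627281
cover [ 6.01008992e+02  1.70926831e+02 -8.54712703e-02] [[-0.3, -0.1], [0.2, 0.4], [0.3, -0.2], [-0.1, -0.2]]
```

The rows are not in the units I measure in: shifts go in shares of 0.6 m and turns go in shares of 120 degrees. I convert before sending: 36 mm / 600 = 0.06, -31 mm / 600 = -0.0517, 0.1 rad / 2.0944 = 0.0477.

```bash
echo '[[[0.03,-0.025,0],[0,0,0],85],[[0.06,-0.0517,0],[0,0,0],85],[[0.06,-0.0517,0],[0,0,0],85],[[0.06,-0.0517,0],[0,0,0],85],[[0.06,-0.0517,0],[0,0,0],85],[[0.06,-0.0517,0],[0,0,0],85],[[0.06,-0.0517,0],[0,0,0],85],[[0.06,-0.0517,0],[0,0,0],85],[[0.06,-0.0517,0],[0,0,0],85],[[0.06,-0.0517,0],[0,0,0],85],[[0.06,-0.0517,0],[0,0,0],85],[[0.06,-0.0517,0],[0,0,0.0477],85]]' | python3 nudge.py
echo '[[[0.03,-0.0217,0],[0,0,0],85],[[0,0,0],[0,0,0],85],[[0,0,0],[0,0,0],85]]' | python3 nudge.py
python3 - <<'E'
from h import *
s=ctrl.read_state();cv2.imwrite("pics/w1.png",cams.get_image("wrist"))
import pickle;pickle.dump(s,open("w1.pkl","wb"));print(s['eef_pos'],s['tool_rot'],s['clock'],s['force'])
E
```

```text
clock: 1.3
eef_pos: [469.8, -192.7, 231.2]
tool_rot: [-3.141, 0.0, 0.123]
force: [1.1, -0.6, 0.5]
width: 84.9
gripper_force: 0.0
clock: 1.6
eef_pos: [485.0, -179.1, 230.9]
tool_rot: [3.142, 0.001, 0.126]
force: [0.1, 0.1, 0.5]
width: 84.6
gripper_force: 0.0
[ 484.99255181 -179.11164831  230.93471615] [3.14153692e+00 1.27310822e-03 1.25898786e-01] 1.6 [0.13215619 0.13766008 0.52298896]
```

View pics/w1.png

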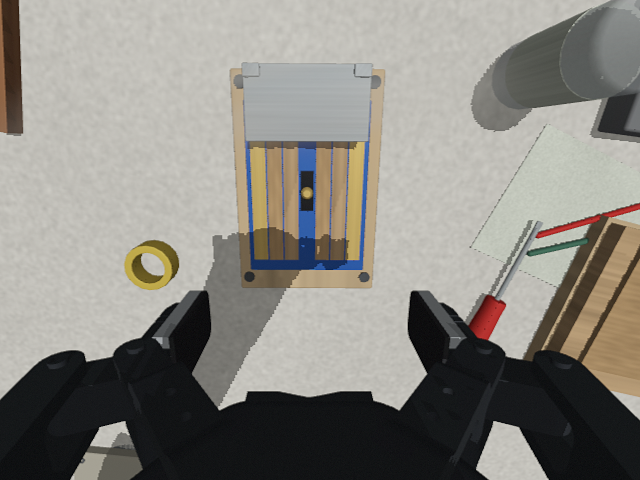

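The wrist view shows base corners at (230,69), (385,69), (372,287) and (241,287). The pin is at (307,193). The slot runs over rows 171–211 with its centre column at 307. The lip's near edge is at row 140, columns 245–369.

```bash
python3 - <<'E'
from h import *
import pickle
s=pickle.load(open("w1.pkl","rb"));C=cam('wrist',s)
M=[[115,75,20],[115,-75,20],[-115,-75,20],[-115,75,20]];px=np.array([[230,69],[385,69],[372,287],[241,287]],float)
p,r=fit(C,M,px,[508,-176,.12]);print(p,r)
print(proj(C,place(p,[[48,52,72],[48,-52,72],[0,0,38],[-85,60,38],[-85,-60,38]])).round(0).tolist())
def inj(q): c,n=np.cos(p[2]),np.sin(p[2]);d=q[:2]-p[:2];return c*d[0]+n*d[1],-n*d[0]+c*d[1]
print('pin',inj(onz(C,[307,193],45)),'slot',inj(onz(C,[307.3,191],38)), 'lip',inj(onz(C,[307,140],72)))
# pin in scene
S=cam('scene');print(inj(onz(S,(np.array([267,215])+.5)/5-.5+[178,210],45)))
E
```

```text
[ 5.04929356e+02 -1.73885997e+02  1.21713409e-01] [[-1.1, -1.3], [0.7, -0.6], [0.1, 1.7], [0.4, 1.2]]
[[247.0, 141.0], [367.0, 142.0], [307.0, 191.0], [251.0, 270.0], [363.0, 270.0]]
pin (np.float64(-1.1099350573004778), np.float64(-0.12784387977441555)) slot (np.float64(-0.20229905103176934), np.float64(-0.38786095726918546)) lip (np.float64(49.08321478875507), np.float64(-0.1396450594311336))
(np.float64(1.1620897831033943), np.float64(-2.5052931248122943))
```

In the tool's units: -41.5 mm / 600 = -0.0692, 20 mm / 600 = 0.0333, 0.11 rad / 2.0944 = 0.0525.

```bash
echo '[[[0.0333,-0.0692,0],[0,0,0],85],[[0.0333,-0.0692,0],[0,0,0],85],[[0.0333,-0.0692,0],[0,0,0],85],[[0.0333,-0.0692,0],[0,0,0],85],[[0.0333,-0.0692,0],[0,0,0],85],[[0.0333,-0.0692,0],[0,0,0],85],[[0.0333,-0.0692,0],[0,0,0],85],[[0.0333,-0.0692,0],[0,0,0.0477],85],[[0,0,0],[0,0,0.0525],85],[[0,0,0],[0,0,0],85],[[0,0,0],[0,0,0],85]]' | python3 nudge.py
python3 - <<'E'
from h import *
s=ctrl.read_state();cv2.imwrite("pics/w2.png",cams.get_image("wrist"))
import pickle;pickle.dump(s,open("w2.pkl","wb"));print(s['eef_pos'],s['tool_rot'],s['clock'])
E
```

```text
clock: 2.75
eef_pos: [602.8, 167.1, 231.1]
tool_rot: [3.139, 0.0, -0.086]
force: [-0.3, 0.4, -0.4]
width: 84.8
gripper_force: 0.0
[602.77340676 167.12016416 231.14186372] [ 3.13944926e+00  4.75803286e-04 -8.61197389e-02] 2.75
```

View pics/w2.png

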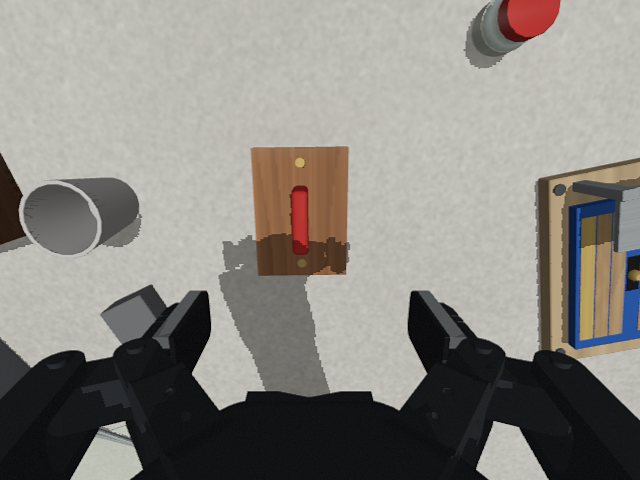

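The wrist view shows cover corners at (251,148), (349,147), (346,274) and (258,275). The grip's top face covers columns 292–308 and rows 186–254. The way down is clear.

```bash
python3 - <<'E'
from h import *
import pickle
s=pickle.load(open("w2.pkl","rb"));C=cam('wrist',s)
M=[[70,50,20],[70,-50,20],[-70,-50,20],[-70,50,20]];px=np.array([[251,148],[349,147],[346.5,274],[258,275]],float)
p,r=fit(C,M,px,[601,171,-.085]);print(p,r)
print(proj(C,place(p,[[32,8,62],[32,-8,62],[-32,-8,62],[-32,8,62]])).round(0).tolist(), onz(C,[300,220],62))
T=R.from_euler('xyz',s['tool_rot']).as_matrix();print(T.T@(np.array([p[0],p[1],27])-s['eef_pos']), s['tool_rot'][2]-p[2])
E
```

```text
[ 5.95706928e+02  1.76426182e+02 -7.53064611e-02] [[-0.1, -0.2], [0.1, -0.3], [-0.2, 0.4], [0.2, 0.3]]
[[291.0, 191.0], [308.0, 191.0], [309.0, 256.0], [293.0, 256.0]] [599.66267128 176.34045582  62.        ]
[ -7.74359923  -9.10126298 204.12653257] -0.010813277795812204
```

In the tool's units: 40 mm / 600 = 0.0667, 35 mm / 600 = 0.0583, -0.008 rad / 2.0944 = -0.0038.

```bash
echo '[[[-0.0083,-0.0117,0.0333],[0,0,-0.0038],85],[[0,0,0.0667],[0,0,0],85],[[0,0,0.0667],[0,0,0],85],[[0,0,0.0667],[0,0,0],85],[[0,0,0.0583],[0,0,0],85],[[0,0,0.0333],[0,0,0],85],[[0,0,0.015],[0,0,0],85],[[0,0,0],[0,0,0],85]]' | python3 nudge.py
echo '[[[0,0,0],[0,0,0],0],[[0,0,0],[0,0,0],0],[[0,0,0],[0,0,0],0],[[0,0,0],[0,0,0],0],[[0,0,0],[0,0,0],0],[[0,0,0],[0,0,0],0],[[0,0,0],[0,0,0],0],[[0,0,0],[0,0,0],0]]' | python3 nudge.py
```

```text
clock: 3.6
eef_pos: [598.0, 175.8, 26.6]
tool_rot: [3.141, 0.002, -0.078]
force: [-0.2, 0.9, -0.2]
width: 84.7
gripper_force: 0.0
clock: 4.4
eef_pos: [598.9, 177.4, 28.1]
tool_rot: [-3.142, -0.001, -0.077]
force: [-0.7, -1.8, 6.1]
width: 14.9
gripper_force: 60.4
```

In the tool's units: -40 mm / 600 = -0.0667, -35 mm / 600 = -0.0583.

```bash
echo '[[[0,0,-0.025],[0,0,0],0],[[0,0,-0.0583],[0,0,0],0],[[0,0,-0.0667],[0,0,0],0],[[0,0,-0.05],[0,0,0],0],[[0,0,0],[0,0,0],0],[[0,0,0],[0,0,0],0]]' | python3 nudge.py
python3 - <<'E'
from h import *
s=ctrl.read_state();cv2.imwrite("pics/w3.png",cams.get_image("wrist"))
import pickle;pickle.dump(s,open("w3.pkl","wb"));print(s['eef_pos'],s['tool_rot'],s['clock'],s['force'],s['torque'])
E
```

```text
clock: 5.0
eef_pos: [598.0, 177.6, 147.7]
tool_rot: [-3.141, 0.0, -0.077]
force: [-0.1, -0.9, -4.4]
width: 14.9
gripper_force: 59.2
[598.00366843 177.64838738 147.67211128] [-3.14133579e+00  5.53212580e-06 -7.70203562e-02] 5.0 [-0.06740303 -0.88018515 -4.40112712] [0.01200741 0.02254931 0.04666392]
```

View pics/w3.png

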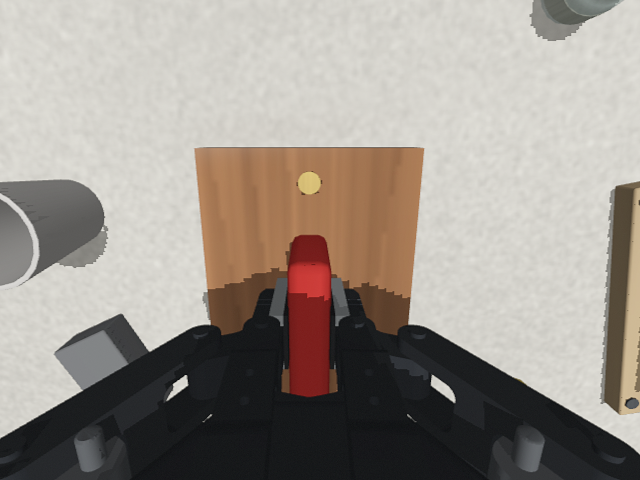

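The cover is held level and centred. Its far corners are at (196,148) and (423,148), and the edge is horizontal, so it is square to the tool. Next I'll work out the hole offset and the travel to the jig.

```bash
python3 - <<'E'
from h import *
import pickle
s=pickle.load(open("w3.pkl","rb"));C=cam('wrist',s)
T=R.from_euler('xyz',s['tool_rot']).as_matrix()
z=s['eef_pos'][2]-7.5
for px in([196,148],[423,148]): print(T.T@(onz(C,px,z)-s['eef_pos']))
for px in([196,148],[423,148]): print(T.T@(onz(C,px,z-1.5)-s['eef_pos']))
E
```

```text
[ 66.86857721 -49.65368147   7.51238439]
[66.87387193 48.59898603  7.48714713]
[ 66.82900126 -50.14141687   9.01250994]
[66.8343488  49.09136354  8.98702093]
```

In the tool's units: 40 mm / 600 = 0.0667, 22.2 mm / 600 = 0.037, -0.1 rad / 2.0944 = -0.0477.

```bash
echo '[[[-0.0083,0.0333,0],[0,0,0],0],[[-0.0167,0.0667,0],[0,0,0],0],[[-0.0167,0.0667,0],[0,0,0],0],[[-0.0167,0.0667,0],[0,0,0],0],[[-0.0167,0.0667,0],[0,0,0],0],[[-0.0167,0.0667,0],[0,0,0],0],[[-0.0167,0.0667,0],[0,0,0],0],[[-0.0167,0.0667,0],[0,0,0],0],[[-0.0167,0.0667,0],[0,0,0],0],[[-0.0128,0.037,0],[0,0,0],0],[[0,0,0],[0,0,-0.0477],0],[[0,0,0],[0,0,-0.0473],0]]' | python3 nudge.py
echo '[[[0,0,0],[0,0,0],0],[[0,0,0],[0,0,0],0],[[0,0,0],[0,0,0],0]]' | python3 nudge.py
python3 - <<'E'
from h import *
s=ctrl.read_state();T=R.from_euler('xyz',s['tool_rot']).as_matrix()
print(T.T@(np.array([477.7,-176.4,76])-s['eef_pos']),s['tool_rot'],s['force'])
E
```

```text
clock: 6.25
eef_pos: [476.1, -177.2, 145.6]
tool_rot: [-3.14, 0.004, 0.123]
force: [0.6, -0.2, -4.6]
width: 15.5
gripper_force: 59.4
clock: 6.55
eef_pos: [477.7, -176.0, 146.7]
tool_rot: [-3.141, 0.001, 0.121]
force: [1.1, 0.0, -4.1]
width: 15.1
gripper_force: 59.4
[ 0.08638451  0.40255255 70.67951904] [-3.14095264e+00  1.31392988e-03  1.20587133e-01] [ 1.06262396  0.0327355  -4.08862941]
```

In the tool's units: 25 mm / 600 = 0.0417, 20 mm / 600 = 0.0333.

```bash
echo '[[[0,0.0007,0.025],[0,0,0],0],[[0,0,0.0417],[0,0,0],0],[[0,0,0.0333],[0,0,0],0],[[0,0,0.01],[0,0,0],0],[[0,0,0],[0,0,0],0],[[0,0,0],[0,0,0],0]]' | python3 nudge.py
python3 - <<'E'
from h import *
s=ctrl.read_state();im=cams.get_image("wrist");im2=cams.get_image("side")
c=np.hstack([cv2.resize(im[:300,140:480],None,fx=1.1,fy=1.1),cv2.resize(im2[150:270,320:450],None,fx=2.75,fy=2.75,interpolation=2)]);cv2.imwrite("pics/w4.png",c);cv2.imwrite("pics/w4full.png",im);print(c.shape,s['eef_pos'],s['tool_rot'],s['force'])
E
```

```text
clock: 7.15
eef_pos: [478.7, -176.9, 81.9]
tool_rot: [3.141, -0.001, 0.122]
force: [0.1, -0.5, -3.8]
width: 15.2
gripper_force: 59.2
(330, 732, 3) [ 478.73609426 -176.89185185   81.91006562] [ 3.14104736e+00 -9.66837249e-04  1.21653589e-01] [ 0.14778739 -0.53664855 -3.80361202]
```

View pics/w4.png

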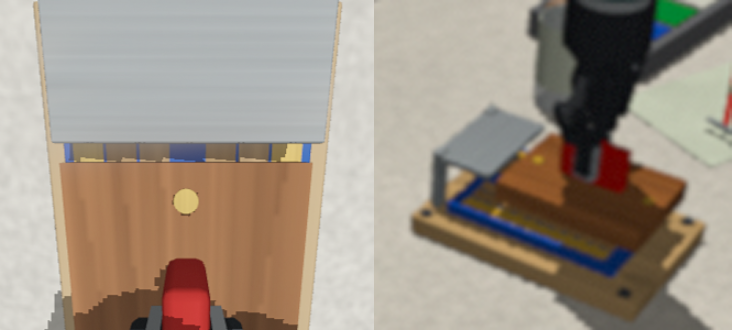

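The wrist crop shows the cover's front edge parallel to the lip edge, with centres at 186.5 and 188, so it is about 0.5 mm too far left. The side view shows it level and clear of the lip. I'll lower it to touch the pin.

In the tool's units: 4 mm / 600 = 0.0067, 2 mm / 600 = 0.0033.

```bash
echo '[[[0,0.0008,0.0067],[0,0,0],0],[[0,0,0.0033],[0,0,0],0],[[0,0,0.0017],[0,0,0],0],[[0,0,0],[0,0,0],0],[[0,0,0],[0,0,0],0]]' | python3 nudge.py; echo '[[[0,0,0.0017],[0,0,0],0],[[0,0,0],[0,0,0],0],[[0,0,0],[0,0,0],0]]' | python3 nudge.py; echo '[[[0,0,0.0017],[0,0,0],0],[[0,0,0],[0,0,0],0],[[0,0,0],[0,0,0],0]]' | python3 nudge.py
```

```text
clock: 7.75
eef_pos: [478.2, -177.3, 74.3]
tool_rot: [-3.142, 0.0, 0.122]
force: [0.2, 0.5, -4.2]
width: 15.3
gripper_force: 59.4
clock: 8.05
eef_pos: [478.3, -177.4, 73.7]
tool_rot: [3.141, -0.0, 0.122]
force: [-0.8, -0.1, 2.0]
width: 15.4
gripper_force: 60.3
clock: 8.35
eef_pos: [478.3, -177.4, 72.4]
tool_rot: [3.141, -0.0, 0.122]
force: [-1.8, 0.1, 2.7]
width: 15.2
gripper_force: 60.4
```

In the tool's units: 3 mm / 600 = 0.005, 2 mm / 600 = 0.0033.

```bash
echo '[[[0.0033,0,0],[0,0,0],0],[[0.005,0,0],[0,0,0],0],[[0.005,0,0],[0,0,0],0],[[0.005,0,0],[0,0,0],0],[[0.005,0,0],[0,0,0],0],[[0.005,0,0],[0,0,0],0],[[0.0017,0,0],[0,0,0],0],[[0,0,0],[0,0,0],0]]' | python3 nudge.py; for i in 1 2 3; do echo '[[[0.0033,0,0],[0,0,0],0],[[0,0,0],[0,0,0],0]]' | python3 nudge.py; done
```

```text
clock: 9.15
eef_pos: [494.6, -175.2, 72.0]
tool_rot: [-3.141, 0.003, 0.121]
force: [-4.8, -1.0, 4.1]
width: 15.5
gripper_force: 60.5
clock: 9.35
eef_pos: [497.1, -175.0, 72.1]
tool_rot: [-3.141, 0.002, 0.122]
force: [-5.4, -1.4, 2.9]
width: 15.3
gripper_force: 60.5
clock: 9.55
eef_pos: [499.6, -174.7, 72.2]
tool_rot: [-3.141, 0.001, 0.122]
force: [-4.2, -0.7, 3.6]
width: 15.5
gripper_force: 60.5
clock: 9.75
eef_pos: [503.4, -174.4, 72.3]
tool_rot: [3.141, -0.003, 0.122]
force: [0.5, -0.8, -3.7]
width: 15.2
gripper_force: 59.4
```

The force dropped back to the cover's own weight, so the hole is over the pin's taper. I'll centre it a little more and lower it.

In the tool's units: 1.5 mm / 600 = 0.0025.

```bash
echo '[[[0.0025,0,0],[0,0,0],0],[[0,0,0],[0,0,0],0],[[0,0,0],[0,0,0],0]]' | python3 nudge.py; echo '[[[0.0017,0,0],[0,0,0],0],[[0,0,0],[0,0,0],0],[[0,0,0],[0,0,0],0]]' | python3 nudge.py; echo '[[[0,0,0.0025],[0,0,0],0],[[0,0,0],[0,0,0],0],[[0,0,0],[0,0,0],0]]' | python3 nudge.py
```

```text
clock: 10.05
eef_pos: [504.1, -174.0, 72.1]
tool_rot: [-3.142, -0.001, 0.122]
force: [0.3, 0.3, -4.4]
width: 15.4
gripper_force: 59.4
clock: 10.35
eef_pos: [504.6, -174.1, 72.3]
tool_rot: [3.142, -0.0, 0.122]
force: [1.3, 0.3, -4.3]
width: 15.1
gripper_force: 59.4
clock: 10.65
eef_pos: [504.6, -174.2, 70.8]
tool_rot: [3.142, -0.0, 0.122]
force: [-0.6, -0.0, -3.8]
width: 15.4
gripper_force: 59.4
```

In the tool's units: 1.5 mm / 600 = 0.0025.

```bash
for i in 1 2 3; do echo '[[[0,0,0.0025],[0,0,0],0],[[0,0,0],[0,0,0],0],[[0,0,0],[0,0,0],0]]' | python3 nudge.py; done
```

```text
clock: 10.95
eef_pos: [504.6, -174.1, 69.3]
tool_rot: [3.142, -0.0, 0.122]
force: [0.1, -0.8, -4.5]
width: 15.0
gripper_force: 59.3
clock: 11.25
eef_pos: [504.6, -174.1, 67.8]
tool_rot: [3.142, -0.0, 0.122]
force: [1.0, 0.1, -4.4]
width: 15.3
gripper_force: 59.3
clock: 11.55
eef_pos: [504.6, -174.1, 66.3]
tool_rot: [3.142, -0.0, 0.122]
force: [0.3, 0.8, -4.1]
width: 15.3
gripper_force: 59.3
```

In the tool's units: 1 mm / 600 = 0.0017.

```bash
echo '[[[0,0,0.0017],[0,0,0],0],[[0,0,0.0017],[0,0,0],0],[[0,0,0.0017],[0,0,0],0],[[0,0,0],[0,0,0],0],[[0,0,0],[0,0,0],0]]' | python3 nudge.py; echo '[[[0,0,0.0017],[0,0,0],0],[[0,0,0.0017],[0,0,0],0],[[0,0,0.0017],[0,0,0],0],[[0,0,0],[0,0,0],0],[[0,0,0],[0,0,0],0]]' | python3 nudge.py;  echo '[[[0,0,0.0017],[0,0,0],0],[[0,0,0],[0,0,0],0],[[0,0,0],[0,0,0],0]]' | python3 nudge.py
```

```text
clock: 12.05
eef_pos: [504.6, -174.1, 63.6]
tool_rot: [3.141, -0.0, 0.122]
force: [-0.5, 1.6, 3.5]
width: 15.0
gripper_force: 60.5
clock: 12.55
eef_pos: [504.6, -174.1, 60.6]
tool_rot: [3.141, -0.0, 0.122]
force: [-0.9, 1.2, 6.8]
width: 15.3
gripper_force: 60.8
clock: 12.85
eef_pos: [504.6, -174.1, 60.1]
tool_rot: [3.141, -0.001, 0.122]
force: [-1.5, 1.1, 11.3]
width: 15.4
gripper_force: 61.5
```

In the tool's units: 1 mm / 600 = 0.0017, 0.5 mm / 600 = 0.0008.

```bash
echo '[[[0,0,0.0017],[0,0,0],0],[[0,0,0.0008],[0,0,0],0],[[0,0,0],[0,0,0],0],[[0,0,0],[0,0,0],0],[[0,0,0],[0,0,0],0]]' | python3 nudge.py
python3 - <<'E'
from h import *
im=cams.get_image("wrist");im2=cams.get_image("side")
cv2.imwrite("pics/w5.png",np.hstack([cv2.resize(im[:300,140:480],None,fx=1.1,fy=1.1),cv2.resize(im2[150:270,320:450],None,fx=2.75,fy=2.75,interpolation=2)]))
E
```

```text
clock: 13.35
eef_pos: [504.6, -174.2, 60.0]
tool_rot: [3.141, -0.001, 0.122]
force: [-4.9, 1.9, 24.3]
width: 15.0
gripper_force: 63.7
```

View pics/w5.png

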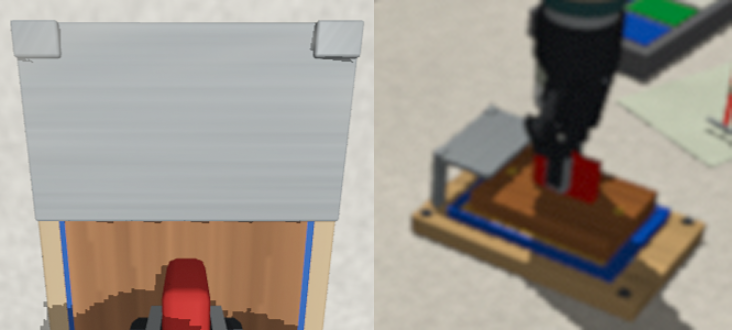

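The pictures show the cover lying flat on the bed, square and under the lip. TCP height is 60.0 mm, which matches a seated cover on a fully sunk bed, and the push is 24 N against the stop.

```bash
python3 -c "
from cell import ctrl, cams, finish_job
print(ctrl.read_state()['force']);print(finish_job())"
```

```text
[-5.30408978  1.95523309 24.75112314]
the job is handed in; nothing more can be done
None
```

The cover is seated over the pin under the lip, and I handed the job in at about 13.5 s with the bed fully down and the cover still gripped and pressed at about 25 N; the other things on the bench were not touched.

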